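Jog the mould vibrating table

TASK

In the chocolate workshop, start the mould vibrating table from its control box, using only your fingertips: first tip the rocker switch over by pushing its raised end fully down, then push the long bar key fully down so that it stays down, and last press the large round button fully down and keep it pressed: the program finishes while still holding that button down. Do not press the small square key, and leave the mould, cup, ring cutter and spatula where they are; nothing is to be picked up.

Things in the scene. Friction and masses are not known exactly. Their poses are not given: they have to be found in the camera images.
- console: Control box fixed on the bench, aluminium, 170 (x) by 400 (y) by 60 mm high; origin at the centre of its underside, z up, x away from the robot at yaw 0. Its flat top is 60 mm above the origin. Four white controls, turned with the box, stand in dark 6 mm high frames in a row: x = -30 mm, y = -120, -40, 40, 120 mm of this frame; which control is in which place varies.
- rocker_end (a point): Where to push the rocker: on the white top face of its raised end, 26 mm from the pivot towards the box's +x side, 9 mm short of the plate's end. The rocker is a plate 70 mm (along the box's x) by 44 mm (y), 12 mm thick, a dark line across its middle, pivot 16 mm above the box top. The point moves with the plate: about 27 mm above the box top when raised, 16 mm when fully tipped over.
- rocker (a joint): Tilt of the rocker, rad: about -0.22 to -0.19 at the start (off, +x end raised), 0.22 when fully tipped over (on, +x end down). It is stiff (needs about 2 to 5 N at that end) and stays where it is left; it does not snap.
- bar_top (a point): Centre of the top face of the long bar key, 64 mm (along the box's x) by 20 mm (y); up, its top is 21 mm above the box top. Moves with the key.
- bar (a joint): How far the bar key is down, m: 0 up, 0.008 fully down, hard stop there. It takes about 3 N all the way and stays where it is pushed.
- round_top (a point): Centre of the top of the large round button, a disc 46 mm across; up, its top is 22 mm above the box top. Moves with the button.
- round (a joint): How far the round button is down, m: 0 up, 0.008 fully down, hard stop there. Sprung: 1.5 N to start, 4.5 N fully down; it comes up again when released.
- round_base: The frame of the round button together with the button it carries: a dark disc 56 mm across, 6 mm high, origin at the centre of its underside on the box top, z up.
- square_top (a point): Centre of the top of the small square key, 24 by 24 mm, 18 mm above the box top. Not to be pressed.
- square (a joint): How far the small square key is down, m: 0 up, 0.006 fully down; sprung like the round button.
- mould: Loose clear chocolate mould filled with dark pralines, 135 (x) by 90 (y) by 22 mm, lying on the bench beyond the +y end of the box. Origin at the centre of its underside, z up.
- cup: Loose steel cup, 72 mm across the rim, 85 mm high, standing on the bench beyond the -y end of the box. Origin at the centre of its underside, z up.
- cutter: Loose steel ring cutter, 38 mm across, 30 mm high, standing on the box top behind the controls (x about 55 mm of the box frame). Origin at the centre of its underside, z up.
- spatula: Loose spatula lying on the bench along the box's -x side, roughly parallel to it, 280 mm long, 65 mm wide at the blade, under 22 mm high. Origin half-way along it, on its underside; its own x points from handle to blade.

How it is judged:
By the outcome, as a careful person would: the job done as asked, in the order asked, and still so for the second after the job is handed in, while the arm keeps its last pose, push and grip.
It also fails if it takes over 48 s, if anything falls off the work surface, if the arm or the gripper's body presses on something with over 40 N, if the wrist force passes 120 N, or if a joint passes its speed limit or range.

ROBOT

A 6-joint arm with a two-finger parallel gripper is mounted at the origin on the work surface. World frame = base frame: x ahead of the robot, y to its left, z up, the work surface at z = 0. Lengths are in m, angles in degrees, forces in N, time in s.
With the tool pointing down it reaches from about 0.35 to 0.875 m from the base axis. Payload 4.2 kg.
Tool frame: the origin (TCP) lies midway between the tips of the shut fingers; the grasp point (between the pads) lies 19 mm behind it; z points along the fingers, y is the line along which they close (so a half turn about z gives the same grasp; the last joint's range is limited). The gripper opens to 87 mm and grips with 3 to 60 N. Pads are 19 mm wide; open, the fingers measure 117 mm over their backs; the gripper's body (75 mm by 190 mm) begins 51 mm behind the grasp point.
Start: joints at [-53.308, 22.042, 0.453, 0, -68.411, -14.817], TCP at [0.233, -0.58, 0.223] pointing down, gripper open.
Joint ranges: [-179.83, 179.83], [-69.29, 118.12], [-61.27, 80.66], [-181.25, 117.63], [-171.15, -9.14], [-177.46, 177.46]. Speed limits (degrees/s): [159.86, 159.86, 180, 180, 180, 180].

INTERFACE

Orientations are given as [roll, pitch, yaw] about the fixed x, y, z axes, in that order (R = Rz(yaw) Ry(pitch) Rx(roll)).
In Python, from workcell import env gives the robot as it stands. The module is installed in compiled form; this text tells all that it offers. Calls block until the motion is done:
- env.goto(position, orientation): joint-space move of the TCP to a pose.
- env.move_straight(position, rotation=None, rate=0.15, force_limit=None): straight line of the TCP; rotation=None keeps the orientation; rate is the mean speed in m/s. With force_limit (N) it stops when the force on the tool has changed by that much, and returns True; else False.
- env.set_joints(angles): joint-space move.
- env.gripper_to(opening, grasp_force=None): opening from 0.0 (shut) to 1.0 (fully open); grasp_force is the grip in N (None keeps the last); returns when the fingers have stopped.
- env.dwell(seconds).
- env.inverse_kinematics(position, orientation): joint angles nearest the present ones, or None.
- env.read_state(): the state.
- env.grab_frame(name): name is "side" or "top" or "wrist"; returns a dict with "image" (420x560x3 uint8, blue, green, red), "fx", "fy", "cx", "cy" (pixels), "position" and "orientation" of the camera in the world. Camera axes: x right, y up, looking along -z (the intrinsics and any distortion apply to the point x, -y, -z); pixel columns grow to the right and rows downward; lengths in m; the calibration is good to about 2 mm. A picture is of the moment at which its call begins. There is no depth.
A pose or a line that the arm cannot do raises env.Unreachable and nothing moves.
- env.close_job(): hands the job in; it is judged then, once.
Trained networks look in a picture, given as the dict that the camera call returned (one of the last four; its "shot" number tells which), for a name from the list of things; names that differ only in an ending like _2 or _b are one class to them, and where a whole thing is asked for, a point or a joint stands for the part that bears it (a point fixed in the world has none). Each returns a list of dicts, best first, with "score" (0 to 1); they miss things now and then, are a little off and sometimes report something else, mostly with a low value. They report only what shows in the picture. A call takes as long as a camera call.
- env.search_frame(picture, thing): "xyz" ([x, y, z] in m, in world coordinates, good to about 4 mm: the middle of the surface that is visible of it).
- env.trace(picture, thing): "mask" (420x560 bool, what is visible of it).
The state is a dict: "clock": time; "joint_positions": joint angles; "qvel": joint speeds; "joint_torque": joint torques, N m; "position": TCP position; "tool_rot": TCP orientation; "force": force on the tool from outside, world axes, zero at the start; "wrist_torque": the same for the moment, N m; "opening": opening from 0.0 (shut) to 1.0 (fully open); "finger_force": force on a finger pad.
Only numpy, scipy, OpenCV 4.12 (cv2) and the standard library are available. Lean on these libraries where they do the work, as an engineer would, in place of code of your own. Each camera call takes 0.05 s, during which the arm holds its last target. There are 200 camera calls.

## Working session

There is one attempt and no reset: what is moved stays moved. The work goes in short steps, each a Python script; the robot and the scene stay as the last script left them, time stands still between calls to the robot, and variables do not carry over. Pictures are saved under pics/ and viewed, at most 10 in all, crops included, and the job is handed in when it is done.

```bash
mkdir -p pics; python3 - <<'E'
from workcell import env
import cv2
for n in ("top","side"):
    f=env.grab_frame(n); cv2.imwrite(f"pics/{n}0.png",f["image"])
    print(n,f["position"],f["orientation"],f["fx"],f["cx"],f["cy"],[k for k in f])
    for t in ("console","rocker_end","bar_top","round_top","square_top","cutter","round_base","mould","cup"):
        r=env.search_frame(f,t); print(t,[( [round(float(v),4) for v in d["xyz"]],round(d["score"],2)) for d in r[:2]])
E
```

```text
top [0.36725243 0.02677919 0.97193057] [  8.01144831  -0.40271388 -90.10871729] 400.6646668402486 277.9039781368604 203.24769978753108 ['image', 'fx', 'fy', 'cx', 'cy', 'position', 'orientation', 'shot']
console [([0.5079, 0.1168, 0.0592], 0.69)]
rocker_end [([0.4412, 0.0065, 0.0796], 0.78)]
bar_top [([0.4629, 0.0802, 0.0868], 0.66), ([0.5175, 0.2345, 0.0791], 0.25)]
round_top [([0.5188, 0.2319, 0.0804], 0.74)]
square_top [([0.4922, 0.1584, 0.0766], 0.58)]
cutter []
round_base [([0.5169, 0.2343, 0.0807], 0.64)]
mould [([0.5918, 0.3842, 0.0213], 0.77)]
cup [([0.3604, -0.1577, 0.0357], 0.9)]
side [0.38622613 0.89365767 0.7026288 ] [  55.10415431   -1.024383   -172.11544832] 531.3117618352215 280.72005936869516 208.7728823538219 ['image', 'fx', 'fy', 'cx', 'cy', 'position', 'orientation', 'shot']
console [([0.5147, 0.1858, 0.0586], 0.79)]
rocker_end [([0.4389, 0.0169, 0.0792], 0.88)]
bar_top [([0.4643, 0.0844, 0.0805], 0.85)]
round_top [([0.5191, 0.2338, 0.0821], 0.87)]
square_top [([0.4659, 0.0864, 0.0796], 0.69), ([0.4908, 0.1617, 0.0777], 0.51)]
cutter [([0.5655, 0.108, 0.0824], 0.58)]
round_base [([0.5144, 0.2383, 0.0847], 0.85), ([0.3562, -0.1259, 0.0624], 0.16)]
mould [([0.5949, 0.3948, 0.0225], 0.6)]
cup [([0.3585, -0.1255, 0.0577], 0.92)]
```

View pics/top0.png

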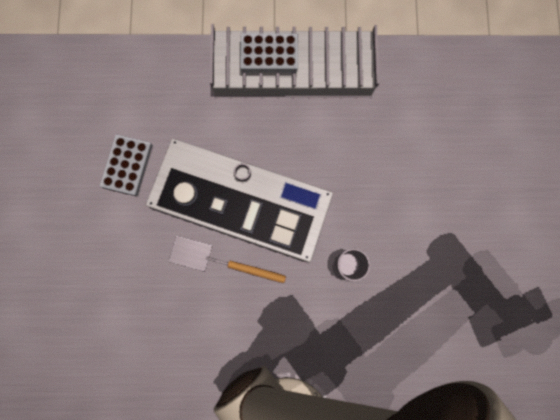

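View pics/side0.png

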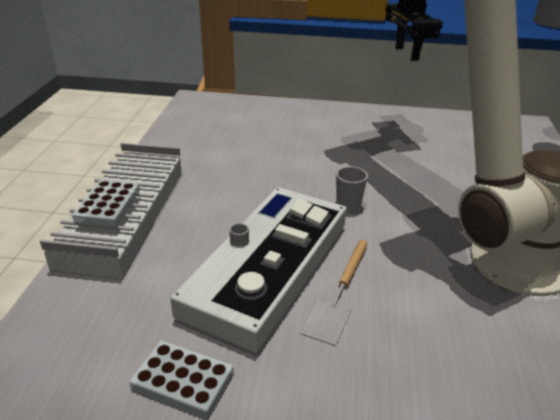

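The top view shows the box turned about -20°. In its row, from the robot's right to left, are the rocker (286,227), the bar (251,215), the square key (218,205) and the round button (184,193). The cutter is at (242,173), behind the bar. Next I'll fit the box pose from masks in both views.

```bash
cat > h.py <<'E'
from workcell import env
import numpy as np, cv2
from scipy.spatial.transform import Rotation as R
from scipy.optimize import least_squares
# control centres in the box frame (visible top face)
PTS={"rocker":(-.030,-.12,.083),"bar":(-.030,-.04,.081),"square":(-.030,.04,.078),"round":(-.030,.12,.082)}
def proj(f,p):
    c=R.from_euler("xyz",f["orientation"],degrees=True).inv().apply(np.asarray(p)-f["position"])
    return np.array([f["cx"]+f["fx"]*c[0]/-c[2], f["cy"]+f["fy"]*c[1]/c[2]])
def back(f,uv,z):
    d=R.from_euler("xyz",f["orientation"],degrees=True).apply([(uv[0]-f["cx"])/f["fx"],-(uv[1]-f["cy"])/f["fy"],-1])
    return f["position"]+d*(z-f["position"][2])/d[2]
def w(pose,b):
    return R.from_euler("z",pose[2]).apply(b)+[pose[0],pose[1],0]
def white(f,t):
    """centroid of the bright part of the best mask"""
    r=env.trace(f,t)
    if not r: return None
    m=r[0]["mask"]; g=f["image"].min(2)
    ys,xs=np.nonzero(m&(g>140)); return np.array([xs.mean(),ys.mean()]),len(xs),r[0]["score"]
def fit(obs):
    fn=lambda q: np.concatenate([back(f,uv,PTS[t][2])[:2]-w(q,PTS[t])[:2] for f,t,uv in obs])
    s=least_squares(fn,[.5,.11,-.34],loss="soft_l1",f_scale=.002); return s.x,fn(s.x).reshape(-1,2)
E
python3 - <<'E'
from h import *
np.set_printoptions(precision=4,suppress=True)
s=env.read_state(); print(s["tool_rot"],s["opening"],s["force"])
allo=[]
for n in ("top","side"):
    f=env.grab_frame(n); o=[]
    for t in PTS:
        r=white(f,t)
        if r: print(n,t,r); o.append((f,t,r[0]))
    q,e=fit(o); print(q[:2],np.degrees(q[2]),(e*1e3).tolist()); allo+=o
q,e=fit(allo); print(q[:2],np.degrees(q[2]),(e*1e3).round(1).tolist())
E
```

```text
[-179.9997   -0.0005 -158.1206] 0.9976385762571323 [ 0.2953 -0.3951  0.9594]
top rocker (array([284.6285, 226.9686]), 541, 0.75)
top bar (array([250.7992, 215.3402]), 244, 0.72)
top square (array([217.1875, 204.0625]), 96, 0.43)
top round (array([183.5084, 192.2828]), 297, 0.81)
[0.5067 0.1091] -19.04836321045513 [[-0.08331535601768802, -0.042769949545360536], [0.09861973254304823, -0.20010655633211083], [-0.07743738336407624, 0.15010724999883762], [0.06215252422514528, 0.09228442500655576]]
side rocker (array([308.6856, 209.8837]), 404, 0.74)
side bar (array([290.8255, 231.557 ]), 149, 0.81)
side square (array([272.2857, 255.9231]), 91, 0.47)
side round (array([250.1299, 280.7825]), 354, 0.95)
[0.5083 0.1094] -19.250813528465088 [[-0.06558725022970391, 0.7406800831610827], [0.9022733935670768, 0.6044461330534795], [-0.599680743812836, -0.7954008877628926], [-0.18324319344042994, -0.5542078161890618]]
[0.5075 0.1092] -19.16213186232893 [[-0.7, -0.3], [-0.6, -0.4], [-1.0, 0.0], [-1.0, 0.0], [0.6, 1.0], [1.7, 0.8], [0.3, -0.6], [0.8, -0.4]]
```

```bash
cat >> h.py <<'E'
POSE=np.array([.5072,.1092,np.radians(-19.1)])
YAW=-19.1
def press(b,top,bottom,limit,rate=.02):
    """straight down at box point b from above `top` to `bottom` (above the box top); stops at `limit` N"""
    env.move_straight(w(POSE,(*b,.06+top+.008)),rate=.1)
    hit=env.move_straight(w(POSE,(*b,.06+bottom)),rate=rate,force_limit=limit)
    s=env.read_state(); print("hit",hit,"z above box mm",(s["position"][2]-.06)*1e3,"F",s["force"],"t",s["clock"])
E
python3 - <<'E'
from h import *
np.set_printoptions(precision=4,suppress=True)
env.gripper_to(0.0)
b=(-.003,-.12); p=w(POSE,(*b,.18))
for y in (YAW,YAW+180,YAW+90,YAW-90): print(y,env.inverse_kinematics(p,[180,0,y]))
c=[(abs(j[5]),y) for y in (YAW,YAW+180) if (j:=env.inverse_kinematics(p,[180,0,y])) is not None]
env.goto(p,[180,0,min(c)[1]])
f=env.grab_frame("wrist"); cv2.imwrite("pics/w1.png",f["image"])
o=[]
for t in PTS:
    r=white(f,t)
    if r: print(t,r,back(f,r[0],PTS[t][2]),w(POSE,PTS[t]))
print(env.read_state()["clock"],env.read_state()["position"],p)
E
```

```text
-19.1 [ 19.6991   8.6477 -24.8212   0.     -56.5311  51.2009]
160.9 [  19.6991    8.6477  -24.8212   -0.      -56.5311 -128.7991]
70.9 [ 19.6991   8.6477 -24.8212   0.     -56.5311 141.2009]
-109.1 [ 19.6991   8.6477 -24.8212   0.     -56.5311 -38.7991]
rocker (array([297.2874, 220.1092]), 522, 0.96) [ 0.4505 -0.0141  0.083 ] [0.4396 0.0056 0.083 ]
bar (array([nan, nan]), 0, 0.74) [nan nan nan] [0.4658 0.0812 0.081 ]
square (array([117.9167, 232.7926]), 540, 0.65) [0.4933 0.1546 0.078 ] [0.4919 0.1568 0.078 ]
round (array([ 31.5204, 233.3686]), 1522, 0.88) [0.5205 0.2301 0.082 ] [0.5181 0.2324 0.082 ]
5.5 [ 0.4652 -0.0036  0.18  ] [ 0.4651 -0.0032  0.18  ]h.py:20: RuntimeWarning: Mean of empty slice.
  ys,xs=np.nonzero(m&(g>140)); return np.array([xs.mean(),ys.mean()]),len(xs),r[0]["score"]
  ret = ret.dtype.type(ret / rcount)
```

View pics/w1.png

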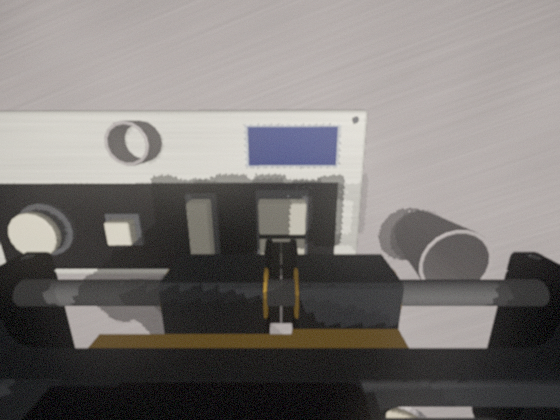

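The wrist view shows the shut fingertips at (281,240) lined up with the rocker (282,215). The box edges are parallel to the image, so the yaw is right. Pressing the rocker next.

```bash
python3 - <<'E'
from h import *
np.set_printoptions(precision=4,suppress=True)
press((-.003,-.12),.030,.012,14)
env.move_straight(w(POSE,(-.003,-.12,.15)),rate=.15)
p=w(POSE,(-.03,-.04,.15))
env.goto(p,[180,0,YAW+90 if env.read_state()["joint_positions"][5]>200 else YAW-90])
f=env.grab_frame("side"); cv2.imwrite("pics/s2.png",cv2.resize(f["image"][150:330,180:400],None,fx=3,fy=3,interpolation=cv2.INTER_CUBIC))
s=env.read_state(); print(s["clock"],s["position"],p,s["joint_positions"])
E
```

```text
hit True z above box mm 18.060511058892033 F [-1.6871 -0.923   6.3338] t 7.4667
9.6833 [0.4656 0.081  0.1496] [0.4658 0.0812 0.15  ] [ 29.6324  11.3863 -26.369   -0.0055 -52.2899 -48.7228]
```

View pics/s2.png

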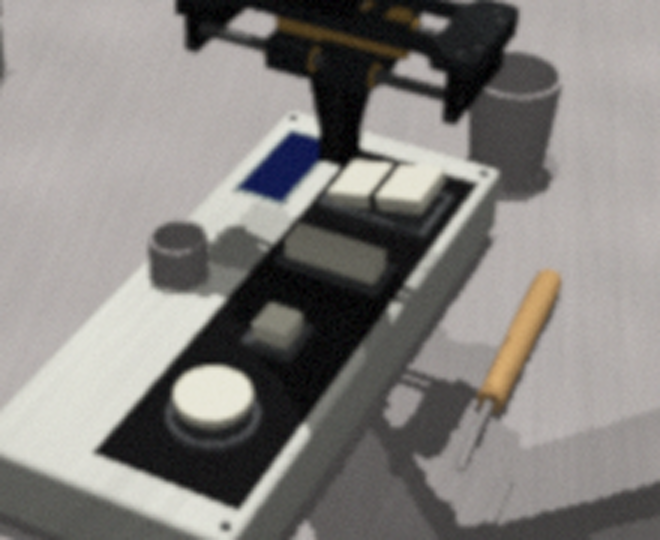

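The rocker now leans towards its +x side: the right, -x half at (412,185) stands higher. I'll confirm it has hit the stop with a slower, firmer push, and then press the bar.

```bash
python3 - <<'E'
from h import *
np.set_printoptions(precision=4,suppress=True)
env.goto(w(POSE,(.001,-.12,.13)),[180,0,YAW])
press((.001,-.12),.022,.008,25,rate=.015)
env.move_straight(w(POSE,(.001,-.12,.13)),rate=.15)
env.goto(w(POSE,(-.03,-.04,.13)),[180,0,YAW-90])
press((-.03,-.04),.021,.008,25,rate=.015)
env.move_straight(w(POSE,(-.03,-.04,.13)),rate=.15)
env.goto(w(POSE,(-.03,.12,.13)),[180,0,YAW-90])
f=env.grab_frame("side"); cv2.imwrite("pics/s3.png",cv2.resize(f["image"][150:330,180:400],None,fx=3,fy=3,interpolation=cv2.INTER_CUBIC))
s=env.read_state(); print(s["clock"],s["position"],s["force"])
E
```

```text
hit True z above box mm 17.453669574331588 F [-1.8627  1.6548  9.0073] t 12.7417
hit True z above box mm 13.413171481317516 F [-1.1809 -0.5544  4.2159] t 16.4083
17.675 [0.5173 0.2317 0.1287] [-0.0264 -0.1216  0.0676]
```

View pics/s3.png

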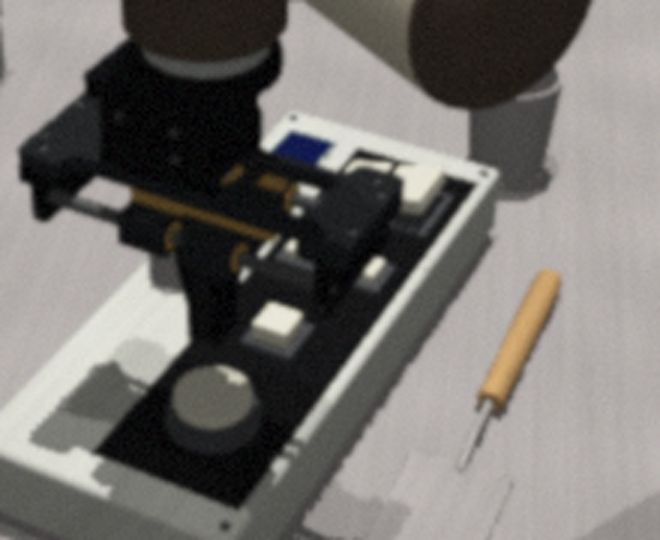

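The bar is down and the round button's top is untouched. The stop heights read about 0.4 mm high, so I'll check the bar statically by pressing a little below the stop and reading the settled force.

```bash
cat >> h.py <<'E'
def settle(b,hs):
    for h in hs:
        env.move_straight(w(POSE,(*b,.06+h)),rate=.02,force_limit=45); env.dwell(.15)
        s=env.read_state(); print("cmd",h*1e3,"z",round((s["position"][2]-.06)*1e3,2),"F",s["force"].round(1) if hasattr(s["force"],"round") else s["force"],"t",s["clock"])
        if s["force"][2]>22: break
E
python3 - <<'E'
from h import *
env.goto(w(POSE,(-.03,-.04,.10)),[180,0,YAW-90])
settle((-.03,-.04),(.016,.0135,.013,.0125,.012))
env.move_straight(w(POSE,(-.03,-.04,.11)),rate=.15)
E
```

```text
cmd 16.0 z 16.12 F [-0.3 -0.2 -0.4] t 19.8667
cmd 13.5 z 13.43 F [ 0.3 -0.2 -0.3] t 20.2917
cmd 13.0 z 13.39 F [-1.8  0.8  4.9] t 20.6917
cmd 12.5 z 13.35 F [-3.6  1.7  7.3] t 21.0917
cmd 12.0 z 13.3 F [-4.   1.1 12. ] t 21.4917
```

The bar is at its hard stop: 12 N with no further travel. The rocker height agrees once the same +0.35 mm bias is taken off. Now pressing and holding the round button.

```bash
python3 - <<'E'
from h import *
env.goto(w(POSE,(-.03,.12,.11)),[180,0,YAW-90])
settle((-.03,.12),(.024,.016,.0135,.012,.0115))
f=env.grab_frame("side"); cv2.imwrite("pics/s4.png",cv2.resize(f["image"][150:330,180:400],None,fx=3,fy=3,interpolation=cv2.INTER_CUBIC))
f=env.grab_frame("top"); cv2.imwrite("pics/t4.png",cv2.resize(f["image"][120:300,90:390],None,fx=2.5,fy=2.5,interpolation=cv2.INTER_CUBIC))
E
```

```text
cmd 24.0 z 24.14 F [-0.2 -0.4 -0.1] t 24.175
cmd 16.0 z 16.31 F [-0.8  0.8  2.9] t 24.875
cmd 13.5 z 14.38 F [-2.  -0.   8.4] t 25.3
cmd 12.0 z 14.22 F [-4.  -0.  15.4] t 25.7
cmd 11.5 z 14.21 F [-5.7 -0.3 16.8] t 26.1
```

View pics/s4.png

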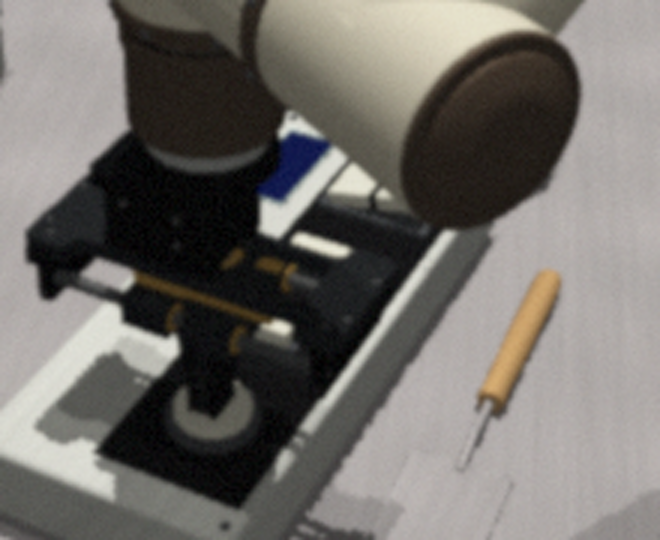

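The fingertips at (205,400) hold the round button down at its stop with 17 N, and nothing else is touched.

```bash
python3 -c "
from workcell import env
s=env.read_state(); print(s['position'],s['force'],s['clock']); print(env.close_job())"
```

```text
[0.51846919 0.2326498  0.07421786] [-4.43222411 -0.59377123 17.33894745] 26.2
the job is handed in; nothing more can be done
None
```

I handed the job in at 26.2 s of the 48 s allowed: rocker tipped over, bar key pushed down to its stop, and the round button held fully down with about 17 N. I touched neither the square key nor any of the loose items.

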